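# Swing the long tray in line with the soundbar

### The arm

A 6-joint arm with a two-finger parallel gripper is mounted at the origin on the work surface. World frame = base frame: x ahead of the robot, y to its left, z up, the work surface at z = 0. Lengths are in m, angles in rad, forces in N, time in s.
With the tool pointing down it reaches from about 0.325 to 0.925 m from the base axis. Payload 3.1 kg.
Tool frame: the origin (TCP) lies between the finger pads; the fingertips stand 25 mm ahead of it and the grasp point (between the pads) lies 6 mm ahead of it; z points along the fingers, y is the line along which they close (so a half turn about z gives the same grasp; the last joint's range is limited). The gripper opens to 85 mm and grips with 20 to 120 N. Pads are 22 mm wide; open, the fingers measure 114 mm over their backs; the gripper's body (76 mm by 85 mm) begins 54 mm behind the grasp point. The pads swing forward as they close: fully open they stand 13 mm farther back than shut.
Start: joints at [-1.352, 0.217, 1.613, -0, 1.311, -0.112], TCP at [0.203, -0.591, 0.256] pointing down, gripper open.
Joint ranges: [-2.75, 2.75], [-0.78, 2.1], [0.31, 2.55], [-1.13, 4.27], [0.13, 2.63], [-2.58, 2.58]. Speed limits (rad/s): [2.79, 2.79, 3.14, 3.14, 3.14, 3.14].

### API

Orientations are given as a unit quaternion [x, y, z, w].
In Python, from workcell import get_state, read_camera, camera_info, sign_off, search_frame, mark_of gives the robot as it stands. The module is installed in compiled form; this text tells all that it offers.
- The arm moves only by the tool jog_arm, never from a script. Its argument "deltas" is a list of rows, each a list of 5 numbers: the opening, from -1 (shut) to 1 (fully open), so that 0 is half open, then the shift along the world's x, y, z in cm, then the turn about the world's z in rad. In form: [[hand, dx, dy, dz, twist], ...]. A call has exactly 8 rows; each row shifts and turns the commanded pose from where the row before left it; what a row does not reach is not made up. A row lasts 1/8 s, in which the tool goes at most 62.5 mm and 10.7 degrees, less where a joint would pass 70% of its speed; a pose out of reach is approached as far as the arm can. A call with a gripper value outside its range is refused whole. The fingers move at their own pace and stop on an object; "grip_force" is the grip in N (left out, the last holds). Time passes only in rows, so rows that do not move let the fingers close, or fill a call up. It gives the time, the measured TCP pose, the force, the opening and the grip force at its end, in the units of the state.
- get_state(): the state, without advancing time (a new reading comes with each control period).
- read_camera(name): name is "scene" or "top" or "wrist"; returns (picture, depth): 400x640x3 uint8, red, green, blue; 400x640 float32, m along the optical axis (not along the pixel's ray), 0 where there is no reading.
- camera_info(name): a dict with "fov_y" (degrees; the focal length in pixels is half the picture's height over the tangent of half this angle, whatever the lens; pixels are square), "cx", "cy" (the principal point, pixels), "D" ([k1, k2, p1, p2, k3] as OpenCV has them; the pictures are not rectified), "origin" and "orientation" of the camera in the world; the wrist camera has in their place "hand_eye" (4x4, takes a point from camera to tool coordinates, whose origin is the TCP and whose axes are the flange's). Camera axes: x right, y down, z forward; pixel columns grow to the right and rows downward; lengths in m; the calibration is good to about 2 mm. A picture is of the moment at which its call begins: read the wrist's pose just before it. camera_info takes no time and is no camera call.
- sign_off(): hands the job in; it is judged then, once.
Trained networks look in the newest picture that a camera, given by its name, has taken for a name from the list of things; names that differ only in an ending like _2 or _b are one class to them, and where a whole thing is asked for, a point or a joint stands for the part that bears it (a point fixed in the world has none). Each returns a list of dicts, best first, with "conf" (0 to 1); they miss things now and then, are a little off and sometimes report something else, mostly with a low value. They report only what shows in the picture. A call takes as long as a camera call. They do not tell look-alikes from the thing itself.
- search_frame(camera, target): "point" ([x, y, z] in m, in world coordinates, good to about 4 mm: the middle of the surface that is visible of it).
- mark_of(camera, target): "point" ([x, y, z] in m, in world coordinates, good to about 4 mm: a listed point, or the origin of a listed thing).
The state is a dict: "clock": time; "joints": joint angles; "joint_vel": joint speeds; "joint_torque": joint torques, N m; "ee_pos": TCP position; "tcp_rot": TCP orientation; "force": force on the tool from outside, world axes, zero at the start; "ft_torque": the same for the moment, N m; "opening": finger opening in m; "gripper_force": force on a finger pad.
Only numpy, scipy, OpenCV 4.12 (cv2) and the standard library are available. Lean on these libraries where they do the work, as an engineer would, in place of code of your own. Each camera call takes 0.05 s, during which the arm holds its last target. There are 200 camera calls.

### The job

The long ceramic tray sticks out across the console with the pen cup standing on one end. Swing it round flat on the top, about the end under the pen cup, until it lies parallel to the soundbar with its empty end towards the round copper-tone coaster. The pen cup must stay upright on its end of the tray and practically where it is on the console; leave the round coaster where it lies.

Things in the scene. Friction and masses are not known exactly. Their poses are not given: they have to be found in the camera images.
- tray: Long grey open ceramic tray 260 x 96 x 26 mm high (x, y, z), 0.48 kg; origin at its middle, on the console top. -x axis: towards the empty end, which starts pointing roughly at the robot. A grippy foot at x = +80 mm under the cup, two felt glides at x = -80 mm. Pushed sideways (1 to 2 N) near x = -100 mm it turns about the foot under the cup and stops with the push. A small square dish of like ceramic is not meant.
- cup: Pale pink silicone pen cup with three pens, 72 mm in diameter and 95 mm high (pens reach 150 mm), about 0.32 kg (weighted base), standing loose on the tray's inner floor at tray x = +80 mm, over the single foot. Origin at the centre of its underside, z up.
- soundbar_front (a point): Long low black soundbar fixed on the far part of the console top, 420 mm long (its y), 80 mm deep (x), 59 mm high. This point is the middle of the lower edge of its front (robot) side; axes as the soundbar. The tray must finally lie parallel to its y axis, and then clears its front by 20 mm or more.
- coaster: Round flat copper-tone steel coaster, 96 mm in diameter, 6 mm thick, lying on the console top to the left or to the right of the tray, beyond its reach; origin at the centre of its underside. A square cork coaster of like size lies on the opposite side and is not meant.
Mind the look-alikes: they are no part of the job. Leave any black or turquoise look-alike of the coaster alone.

How it is judged:
By the outcome, as a careful person would: the job done as asked, in the order asked, and still so for the second after the job is handed in, with the robot touching nothing.
It also fails if it takes over 43 s, if anything falls off the work surface, if the arm or the gripper's body presses on something with over 40 N, if the wrist force passes 120 N, or if a joint passes its speed limit or range.

## Working session

There is one attempt and no reset: what is moved stays moved. The work goes in short steps, Python scripts to look and compute and a tool call to move; the robot and the scene stay as the last step left them, time stands still between calls to the robot, and variables do not carry over. Pictures are saved under pics/ and viewed, at most 10 in all, crops included, and the job is handed in when it is done.

Besides the shell and the picture viewer there is one more tool, called as name(argument=value, ...) on one line, values as JSON. jog_arm: Moves the arm, as the interface text tells. Its arguments: {"type":"object","properties":{"deltas":{"type":"array","items":{"type":"array","items":{"type":"number"}}},"grip_force":{"type":"number"}},"required":["deltas"]}

```bash
mkdir -p pics; cat > h.py <<'E'
import numpy as np, cv2
from scipy.spatial.transform import Rotation as R
from workcell import *
def world(name, depth, uv):
    i=camera_info(name); f=200/np.tan(np.radians(i['fov_y'])/2)
    K=np.array([[f,0,i['cx']],[0,f,i['cy']],[0,0,1]])
    uv=np.asarray(uv,float).reshape(-1,2)
    n=cv2.undistortPoints(uv.reshape(-1,1,2),K,np.array(i['D'])).reshape(-1,2)
    z=depth[uv[:,1].astype(int),uv[:,0].astype(int)]
    p=np.c_[n*z[:,None],z]
    return R.from_quat(i['orientation']).apply(p)+np.array(i['origin'])
E
python3 - <<'E'
from h import *
for c in ('top','scene'):
    p,d=read_camera(c); cv2.imwrite(f'pics/{c}0.png',p[...,::-1]); np.save(f'{c}0.npy',d)
    for t in ('tray','cup','soundbar_front','coaster'):
        print(c,t,[(np.round(m['point'],3).tolist(),round(m['conf'],2)) for m in mark_of(c,t)][:4])
print({k:camera_info('top')[k] for k in('origin','orientation','fov_y')}); print(get_state())
E
```

```text
top tray [([0.584, 0.039, -0.003], 0.61)]
top cup [([0.658, 0.062, 0.006], 0.82), ([0.582, 0.037, -0.002], 0.18)]
top soundbar_front [([0.804, -0.018, 0.004], 0.63)]
top coaster [([0.527, -0.404, -0.001], 0.94), ([0.625, -0.316, -0.002], 0.75)]
scene tray [([0.582, 0.037, 0.004], 0.68)]
scene cup [([0.657, 0.065, 0.014], 0.83)]
scene soundbar_front [([0.655, -0.448, -0.0], 0.69)]
scene coaster [([0.526, -0.408, -0.002], 0.64), ([0.63, -0.323, 0.005], 0.57), ([0.658, -0.447, 0.0], 0.56)]
{'origin': array([ 0.45552267, -0.01618477,  1.26019803]), 'orientation': array([-0.69574308,  0.71239795, -0.05380935,  0.07439952]), 'fov_y': 45.400371354084584}
{'clock': 0.5, 'joints': array([-1.35223942e+00,  2.16949229e-01,  1.61344547e+00, -4.71785409e-05,
        1.31130233e+00, -1.12212913e-01]), 'joint_vel': array([ 5.51264203e-04, -8.41821350e-05,  1.11830009e-03,  1.06802980e-03,
        1.20597461e-03,  4.14932010e-04]), 'joint_torque': array([-2.62554495e-04, -3.96396375e+01, -3.03837419e+01, -1.68970737e-04,
        2.28616955e-03,  3.31652998e-07]), 'ee_pos': array([ 0.20298015, -0.59110613,  0.25624589]), 'tcp_rot': array([ 9.86354061e-01,  1.64637973e-01, -2.55404665e-05, -5.09001201e-05]), 'force': array([ 0.0675666 , -0.15779334, -0.70202521]), 'ft_torque': array([ 0.01978407, -0.02610459, -0.02325584]), 'gripper_force': 0.0, 'opening': 0.08518915691155216}
```

View pics/top0.png

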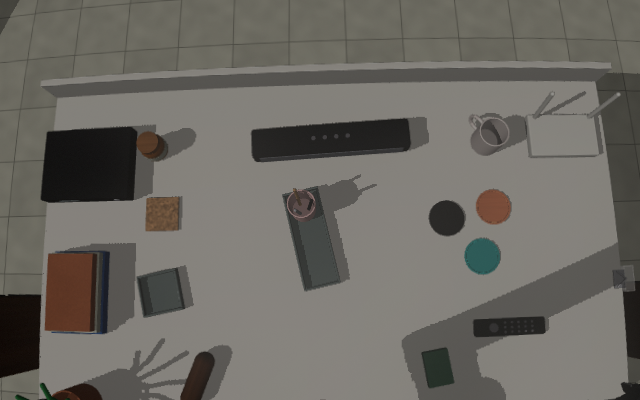

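View pics/scene0.png

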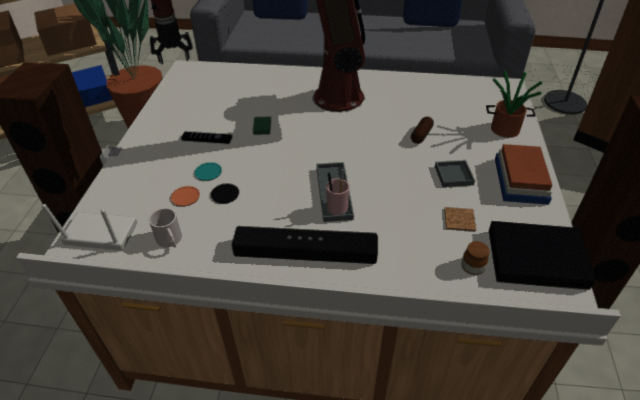

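```bash
cat >> h.py <<'E'
def cloud(name,d,step=1):
    v,u=np.mgrid[0:400:step,0:640:step]; uv=np.c_[u.ravel(),v.ravel()]
    return uv,world(name,d,uv)
def bar(P,d):
    s=(P[:,2]>.045)&(P[:,2]<.075)&(P[:,0]>.72)&(P[:,0]<.95)&(abs(P[:,1]+.02)<.27)
    return P[s]
def rect(Q):
    r=cv2.minAreaRect((Q[:,:2]*1000).astype(np.float32)); return r
E
cat > meas.py <<'E'
from h import *
import sys
p,d=read_camera('top'); cv2.imwrite(sys.argv[1],p[...,::-1])
uv,P=cloud('top',d); col=p.reshape(-1,3).astype(int)
B=bar(P,d); r=rect(B); b=cv2.boxPoints(r)/1000; print('bar',len(B),r,np.round(b,3).tolist())
# tray: grey pixels darker than the table, near z<0.035
x,y,z=P.T
s=(z>.015)&(z<.036)&(x>.40)&(x<.79)&(abs(y-.03)<.25)
T=P[s]; 
m=np.zeros(400*640,np.uint8); m[s]=1
n,l,st,ce=cv2.connectedComponentsWithStats(cv2.morphologyEx(m.reshape(400,640),cv2.MORPH_CLOSE,np.ones((3,3))))
k=1+np.argmax(st[1:,4]); T=P[(l.ravel()==k)&s]; r=rect(T); print('tray',len(T),r,np.round(cv2.boxPoints(r)/1000,3).tolist())
s=(z>.085)&(z<.105)&(x>.5)&(x<.75)&(abs(y-.06)<.1)
(c,rad)=cv2.minEnclosingCircle((P[s][:,:2]*1000).astype(np.float32)); print('cup',s.sum(),c,rad)
s=(abs(z)<.012)&(abs(y)<.6)&(x>.3)&(x<.8)&(col[:,0]>150)&(col[:,0]>1.7*col[:,1])&(y<-.2); print('coaster',s.sum(),rect(P[s]))
print('table z',np.median(z[(x>.35)&(x<.45)&(abs(y)<.1)]))
E
python3 meas.py pics/t1.png
```

```text
bar 4790 ((844.7954711914062, -14.005538940429688), (85.53721618652344, 419.7977600097656), 2.7300384044647217) [[0.7919999957084656, 0.1940000057220459], [0.8119999766349792, -0.22599999606609344], [0.8980000019073486, -0.22200000286102295], [0.878000020980835, 0.1979999989271164]]
tray 623 ((585.6345825195312, 43.09138870239258), (261.18438720703125, 96.41609954833984), 12.111265182495117) [[0.4480000138282776, 0.06300000101327896], [0.46799999475479126, -0.03099999949336052], [0.7229999899864197, 0.023000000044703484], [0.703000009059906, 0.11800000071525574]]
cup 149 (663.0108032226562, 61.86445236206055) 35.98970031738281
coaster 0 ((0.0, 0.0), (0.0, 0.0), 0.0)
table z 0.0007308647612483954
```

The top view shows the tray with the cup at (302,204) and its empty end at (322,285). The soundbar is at (330,140). The copper coaster at (493,206) is on the right (-y), and the cork one at (162,213) is on the left. So the tray turns +80.6° about the foot at (0.664, 0.060), pushed from its +y side.

jog_arm(deltas=[[-1, 1.68, 4.31, 0, -0.0075], [-1, 1.68, 4.31, 0, -0.0075], [-1, 1.68, 4.31, 0, -0.0075], [-1, 1.68, 4.31, 0, -0.0075], [-1, 1.68, 4.31, 0, -0.0075], [-1, 1.68, 4.31, 0, -0.0075], [-1, 1.68, 4.31, 0, -0.0075], [-1, 1.68, 4.31, 0, -0.0075]])

```text
clock: 1.55
ee_pos: [0.3378, -0.245, 0.2566]
tcp_rot: [0.991, 0.135, 0.0, 0.0]
force: [0.8, 0.3, 0.4]
opening: 0.0003
gripper_force: 0.0
```

jog_arm(deltas=[[-1, 1.68, 4.31, 0, -0.0075], [-1, 1.68, 4.31, 0, -0.0075], [-1, 1.68, 4.31, 0, -0.0075], [-1, 1.68, 4.31, 0, -0.0075], [-1, 1.68, 4.31, 0, -0.0075], [-1, 1.68, 4.31, 0, -0.0075], [-1, 1.68, 4.31, 0, -0.0075], [-1, 1.68, 4.31, 0, -0.0075]])

```text
clock: 2.55
ee_pos: [0.4723, 0.1, 0.2567]
tcp_rot: [0.994, 0.105, 0.001, 0.0]
force: [0.4, -0.4, 0.2]
opening: -0.0007
gripper_force: 0.0
```

jog_arm(deltas=[[-1, 0, 0, -4, 0], [-1, 0, 0, -4, 0], [-1, 0, 0, -4, 0], [-1, 0, 0, -4, 0], [-1, 0, 0, -3, 0], [-1, 0, 0, -1.2, 0], [-1, 0, 0, -0.8, 0], [-1, 0, 0, 0, 0]])

```text
clock: 3.55
ee_pos: [0.4724, 0.0985, 0.0468]
tcp_rot: [0.994, 0.105, 0.0, 0.0]
force: [-0.5, 0.7, -0.7]
opening: -0.0003
gripper_force: 0.0
```

```bash
python3 - <<'E'
from h import *
p,d=read_camera('wrist'); cv2.imwrite('pics/w1.png',p[...,::-1])
s=get_state(); print(s['ee_pos'],s['force'])
E
```

```text
[0.47278215 0.09854597 0.04723147] [0.32701308 0.41171131 0.27942518]
```

View pics/w1.png

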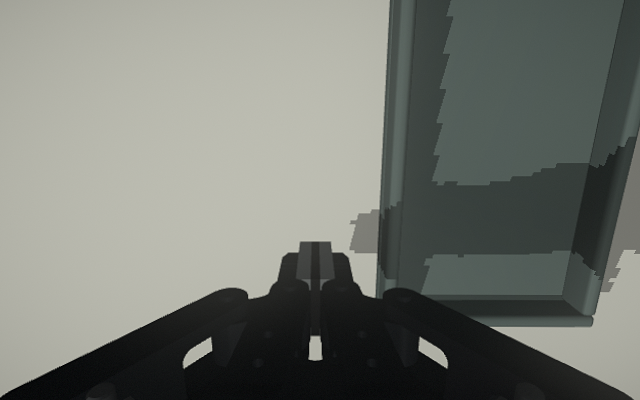

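The wrist picture shows the shut tip at (315,245), clear of the tray's left rim at x≈385, with the empty end at row 320. I'll lower it and bring it up to the rim.

jog_arm(deltas=[[-1, 0, 0, -0.5, 0], [-1, 0, 0, -0.4, 0], [-1, 0.1, -0.5, 0, 0], [-1, 0.1, -0.5, 0, 0], [-1, 0.1, -0.4, 0, 0], [-1, 0.06, -0.3, 0, 0], [-1, 0.04, -0.2, 0, 0], [-1, 0, 0, 0, 0]])

```text
clock: 4.6
ee_pos: [0.4759, 0.0793, 0.0373]
tcp_rot: [0.994, 0.105, 0.0, 0.0]
force: [0.2, 0.9, -0.0]
opening: 0.0002
gripper_force: 0.0
```

```bash
python3 meas.py pics/t2.png; python3 - <<'E'
from h import *
p,d=read_camera('wrist'); cv2.imwrite('pics/w2.png',p[...,::-1])
s=get_state(); print(s['ee_pos'],s['force'],s['joints'])
E
```

```text
bar 4797 ((844.7425537109375, -13.574691772460938), (84.75299835205078, 420.9717712402344), 2.8075358867645264) [[0.7919999957084656, 0.19499999284744263], [0.8130000233650208, -0.22599999606609344], [0.8970000147819519, -0.22200000286102295], [0.8769999742507935, 0.19900000095367432]]
tray 330 ((589.4515380859375, 25.130271911621094), (260.9461364746094, 63.67746353149414), 12.284549713134766) [[0.45500001311302185, 0.02800000086426735], [0.4690000116825104, -0.03400000184774399], [0.7239999771118164, 0.02199999988079071], [0.7099999785423279, 0.08399999886751175]]
cup 143 (662.403076171875, 61.83901596069336) 35.91552734375
coaster 0 ((0.0, 0.0), (0.0, 0.0), 0.0)
table z 0.007006341377576053
[0.47594755 0.07944224 0.03732216] [-0.0499969   1.22854712  0.29748606] [ 1.98955877e-02  2.33252794e-01  2.07317454e+00 -2.03289194e-04
  8.34811295e-01  1.37990977e+00]
```

View pics/w2.png

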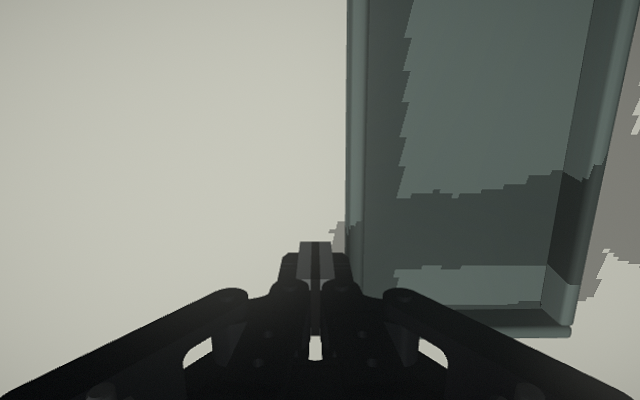

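```bash
python3 - <<'E'
import numpy as np
r=np.array([-18.79,1.94]); 
def rot(a):
    a=np.radians(a); return np.array([[np.cos(a),-np.sin(a)],[np.sin(a),np.cos(a)]])@r
for k in range(4):
    print([np.round(rot(2.5*(8*k+i+1))-rot(2.5*(8*k+i)),2).tolist() for i in range(8)], 'end', np.round([66.38,5.99]+rot(20*(k+1)),2))
E
```

```text
[[-0.07, -0.82], [-0.03, -0.82], [0.01, -0.82], [0.04, -0.82], [0.08, -0.82], [0.11, -0.82], [0.15, -0.81], [0.18, -0.8]] end [48.06  1.39]
[[0.22, -0.79], [0.25, -0.78], [0.29, -0.77], [0.32, -0.76], [0.35, -0.74], [0.39, -0.73], [0.42, -0.71], [0.45, -0.69]] end [50.74 -4.6 ]
[[0.48, -0.67], [0.51, -0.65], [0.53, -0.63], [0.56, -0.6], [0.59, -0.58], [0.61, -0.55], [0.63, -0.53], [0.66, -0.5]] end [55.3  -9.31]
[[0.68, -0.47], [0.7, -0.44], [0.72, -0.41], [0.73, -0.38], [0.75, -0.34], [0.76, -0.31], [0.78, -0.28], [0.79, -0.24]] end [ 61.21 -12.18]
```

jog_arm(deltas=[[-1, -0.07, -0.82, 0, 0.0436], [-1, -0.03, -0.82, 0, 0.0436], [-1, 0.01, -0.82, 0, 0.0436], [-1, 0.04, -0.82, 0, 0.0436], [-1, 0.08, -0.82, 0, 0.0436], [-1, 0.11, -0.82, 0, 0.0436], [-1, 0.15, -0.81, 0, 0.0436], [-1, 0.18, -0.8, 0, 0.0436]])

```text
clock: 5.7
ee_pos: [0.4802, 0.0144, 0.0373]
tcp_rot: [0.961, 0.277, -0.0, -0.0]
force: [0.2, 0.2, 1.3]
opening: -0.0002
gripper_force: 0.8
```

```bash
python3 meas.py pics/t3.png
```

```text
bar 4788 ((845.0499267578125, -13.988967895507812), (84.4085693359375, 420.22723388671875), 2.7778496742248535) [[0.7929999828338623, 0.1940000057220459], [0.8130000233650208, -0.22599999606609344], [0.8970000147819519, -0.22200000286102295], [0.8769999742507935, 0.1979999989271164]]
tray 315 ((614.1449584960938, -11.406341552734375), (260.41046142578125, 40.61419677734375), 30.28158187866211) [[0.4909999966621399, -0.05999999865889549], [0.5120000243186951, -0.0949999988079071], [0.7369999885559082, 0.03700000047683716], [0.7160000205039978, 0.07199999690055847]]
cup 156 (596.9214477539062, 23.75446891784668) 109.8664779663086
coaster 0 ((0.0, 0.0), (0.0, 0.0), 0.0)
table z 0.4338021272378284
```

View pics/t3.png

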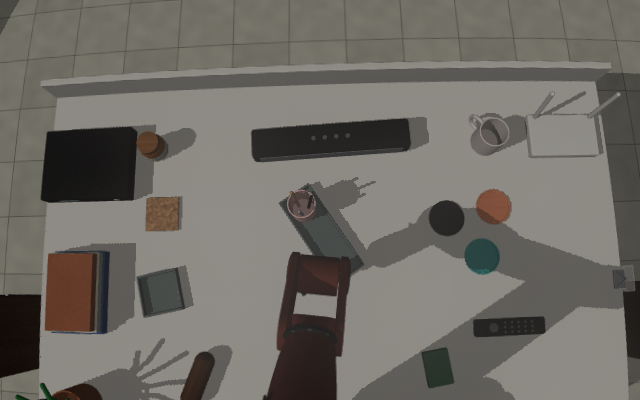

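The picture shows the tray turned to about 30° with the cup still upright at (302,205). The swing is following the plan, so I'll continue.

jog_arm(deltas=[[-1, 0.22, -0.79, 0, 0.0436], [-1, 0.25, -0.78, 0, 0.0436], [-1, 0.29, -0.77, 0, 0.0436], [-1, 0.32, -0.76, 0, 0.0436], [-1, 0.35, -0.74, 0, 0.0436], [-1, 0.39, -0.73, 0, 0.0436], [-1, 0.42, -0.71, 0, 0.0436], [-1, 0.45, -0.69, 0, 0.0436]])

```text
clock: 6.75
ee_pos: [0.5067, -0.0452, 0.037]
tcp_rot: [0.898, 0.439, -0.001, -0.001]
force: [-2.0, 0.8, 2.1]
opening: 0.0001
gripper_force: 0.9
```

jog_arm(deltas=[[-1, 0.48, -0.67, 0, 0.0436], [-1, 0.51, -0.65, 0, 0.0436], [-1, 0.53, -0.63, 0, 0.0436], [-1, 0.56, -0.6, 0, 0.0436], [-1, 0.59, -0.58, 0, 0.0436], [-1, 0.61, -0.55, 0, 0.0436], [-1, 0.63, -0.53, 0, 0.0436], [-1, 0.66, -0.5, 0, 0.0436]])

```text
clock: 7.75
ee_pos: [0.5523, -0.0924, 0.0369]
tcp_rot: [0.808, 0.589, -0.001, -0.001]
force: [-0.8, 0.1, 1.7]
opening: -0.0004
gripper_force: 0.9
```

```bash
python3 meas.py pics/t4.png
```

```text
bar 4800 ((845.0359497070312, -13.906112670898438), (85.03076171875, 420.0082092285156), 2.817507266998291) [[0.7919999957084656, 0.1940000057220459], [0.8130000233650208, -0.22599999606609344], [0.8980000019073486, -0.22200000286102295], [0.8769999742507935, 0.1979999989271164]]
tray 288 ((654.8693237304688, 31.598739624023438), (160.56333923339844, 96.149169921875), 72.72055053710938) [[0.5849999785423279, -0.03099999949336052], [0.6769999861717224, -0.05900000035762787], [0.7250000238418579, 0.09399999678134918], [0.6330000162124634, 0.12300000339746475]]
cup 147 (662.163818359375, 59.92687225341797) 36.02821350097656
coaster 0 ((0.0, 0.0), (0.0, 0.0), 0.0)
table z 0.5096758715086676
```

View pics/t4.png

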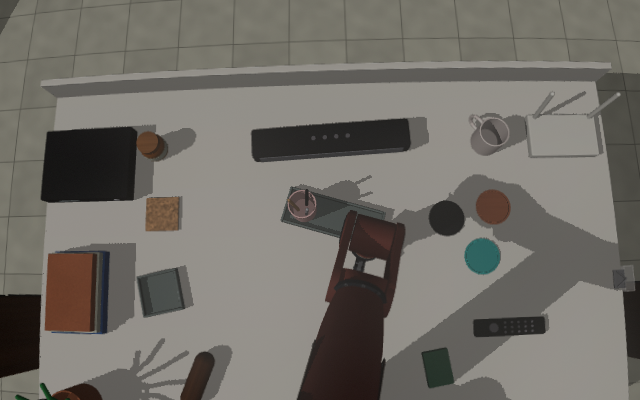

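The tray is at 72.7°, the cup is steady at (302,204), and the black coaster at (447,218) is clear. I'll do the last stretch, stopping slightly short.

jog_arm(deltas=[[-1, 0.68, -0.47, 0, 0.0436], [-1, 0.7, -0.44, 0, 0.0436], [-1, 0.72, -0.41, 0, 0.0436], [-1, 0.73, -0.38, 0, 0.0436], [-1, 0.75, -0.34, 0, 0.0436], [-1, 0.76, -0.31, 0, 0.0436], [-1, 0.4, -0.14, 0, 0.02], [-1, 0, 0, 0, 0]])

```text
clock: 8.8
ee_pos: [0.6009, -0.1174, 0.0373]
tcp_rot: [0.719, 0.695, 0.0, 0.0]
force: [0.2, -0.1, -0.4]
opening: -0.0
gripper_force: 0.0
```

```bash
python3 meas.py pics/t5.png
```

```text
bar 4798 ((845.2282104492188, -13.878005981445312), (85.61427307128906, 420.0387268066406), 2.6454434394836426) [[0.7929999828338623, 0.1940000057220459], [0.8119999766349792, -0.22599999606609344], [0.8980000019073486, -0.22200000286102295], [0.878000020980835, 0.1979999989271164]]
tray 302 ((663.1231079101562, 24.077857971191406), (169.72474670410156, 95.2642822265625), 89.71150207519531) [[0.6150000095367432, -0.061000000685453415], [0.7099999785423279, -0.061000000685453415], [0.7110000252723694, 0.10899999737739563], [0.6159999966621399, 0.10899999737739563]]
cup 139 (662.074951171875, 58.67334747314453) 35.9372673034668
coaster 0 ((0.0, 0.0), (0.0, 0.0), 0.0)
table z 0.5511899102153521
```

jog_arm(deltas=[[-1, 0.36, -0.11, 0, 0.02], [-1, 0.36, -0.1, 0, 0.02], [-1, 0, 0, 0, 0], [-1, -1.5, 0, 0, 0], [-1, -4.0, 0, 0, 0], [-1, -4.5, 0, 0, 0], [-1, -4.5, 0, 0, 0], [-1, -4.5, 0, 0, 0]])

```text
clock: 9.85
ee_pos: [0.4153, -0.1192, 0.0372]
tcp_rot: [0.704, 0.71, -0.0, -0.0]
force: [0.1, 0.7, 0.7]
opening: 0.0002
gripper_force: 0.0
```

```bash
python3 meas.py pics/t6.png
```

```text
bar 4796 ((844.5670776367188, -13.323471069335938), (83.95164489746094, 419.6844787597656), 2.87876558303833) [[0.7919999957084656, 0.1940000057220459], [0.8130000233650208, -0.22499999403953552], [0.8970000147819519, -0.22100000083446503], [0.8759999871253967, 0.1979999989271164]]
tray 719 ((667.1815185546875, -19.980697631835938), (97.67900085449219, 260.4771423339844), 2.069615364074707) [[0.6140000224113464, 0.1080000028014183], [0.6230000257492065, -0.15199999511241913], [0.7210000157356262, -0.14800000190734863], [0.7110000252723694, 0.1120000034570694]]
cup 140 (661.955322265625, 58.860198974609375) 36.26170349121094
coaster 0 ((0.0, 0.0), (0.0, 0.0), 0.0)
table z 0.0026831677032097545
```

View pics/t6.png

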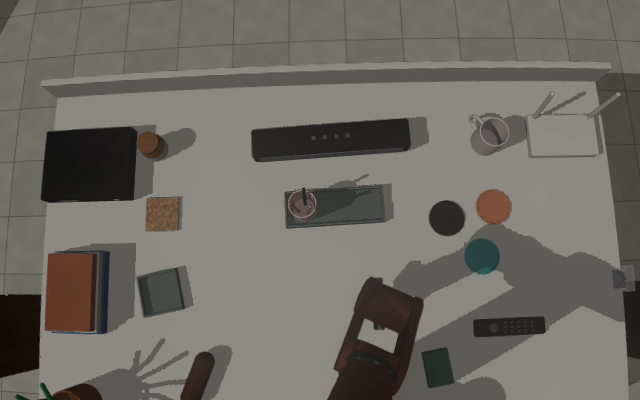

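The tray is at 92.1° against the bar's 92.8°. The cup is upright at (302,204), 1–3 mm from where it started. I'll give it one small touch-up push.

jog_arm(deltas=[[-1, 4.5, 0, 0, 0], [-1, 4.5, 0, 0, 0], [-1, 4.5, 0, 0, 0], [-1, 4, 0, 0, 0], [-1, 1.2, 0, 0, 0], [-1, 0.4, 0, 0, 0], [-1, 0.11, 0, 0, 0], [-1, 0, 0, 0, 0]])

```text
clock: 10.9
ee_pos: [0.6084, -0.1195, 0.037]
tcp_rot: [0.704, 0.71, -0.0, -0.001]
force: [-0.8, -0.1, 0.6]
opening: 0.0001
gripper_force: 0.0
```

jog_arm(deltas=[[-1, -1.5, 0, 0, 0], [-1, -4.0, 0, 0, 0], [-1, -4.5, 0, 0, 0], [-1, -4.5, 0, 0, 0], [-1, -4.5, 0, 0, 0], [-1, 0, 0, 3, 0], [-1, 0, 0, 3, 0], [-1, 0, 0, 0, 0]])

```text
clock: 11.9
ee_pos: [0.4206, -0.1203, 0.0995]
tcp_rot: [0.704, 0.71, 0.001, 0.003]
force: [-0.0, -0.2, -0.4]
opening: -0.0002
gripper_force: 0.0
```

```bash
python3 meas.py pics/t7.png; python3 meas.py pics/t8.png|grep -E 'bar|tray'
```

```text
bar 4787 ((844.70361328125, -14.262039184570312), (84.6795654296875, 419.8538513183594), 2.8289577960968018) [[0.7919999957084656, 0.19300000369548798], [0.8130000233650208, -0.22599999606609344], [0.8970000147819519, -0.22200000286102295], [0.8769999742507935, 0.19699999690055847]]
tray 711 ((667.1448974609375, -19.932998657226562), (97.42166137695312, 260.4556579589844), 2.40779447555542) [[0.6129999756813049, 0.1080000028014183], [0.6240000128746033, -0.15199999511241913], [0.7210000157356262, -0.14800000190734863], [0.7099999785423279, 0.1120000034570694]]
cup 137 (662.3120727539062, 59.533573150634766) 36.116615295410156
coaster 0 ((0.0, 0.0), (0.0, 0.0), 0.0)
table z 0.002527330951400897
bar 4794 ((844.6450805664062, -14.03997802734375), (85.10369873046875, 420.1919860839844), 2.829239845275879) [[0.7919999957084656, 0.1940000057220459], [0.8130000233650208, -0.22599999606609344], [0.8980000019073486, -0.22200000286102295], [0.8769999742507935, 0.1979999989271164]]
tray 712 ((666.9420776367188, -20.06903076171875), (97.06686401367188, 260.76580810546875), 2.170302152633667) [[0.6140000224113464, 0.1080000028014183], [0.6230000257492065, -0.15199999511241913], [0.7200000286102295, -0.14900000393390656], [0.7110000252723694, 0.1120000034570694]]
```

Within half a degree of parallel, which is about the measurement noise. The cup is upright and the arm is clear, so I'm handing it in.

```bash
python3 -c "
from workcell import sign_off; print(sign_off())"
```

```text
the job is handed in; nothing more can be done
None
```

Job handed in at about 12 s: the tray lies parallel to the soundbar to within about 0.5°, its empty end towards the copper coaster, with the cup upright on it and 2–3 mm from where it started; the arm never went near the coaster.

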